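# Bench changeover: rotate three vessels round the stations, unnesting the cup first

## Robot

A 7-joint arm with a two-finger parallel gripper is mounted at the origin on the work surface. World frame = base frame: x ahead of the robot, y to its left, z up, the work surface at z = 0. Lengths are in mm, angles in rad, forces in N, time in s.
With the tool pointing down it reaches from about 400 to 850 mm from the base axis. Payload 6.9 kg.
Tool frame: the origin (TCP) lies midway between the tips of the shut fingers; the grasp point (between the pads) lies 19 mm behind it (robot.tcp_to_grasp is the distance from the TCP to the grasp point, in mm); z points along the fingers, y is the line along which they close (so a half turn about z gives the same grasp; the last joint's range is limited). The gripper opens to 85 mm and grips with 20 to 120 N. Pads are 22 mm wide; open, the fingers measure 114 mm over their backs; the gripper's body (76 mm by 85 mm) begins 54 mm behind the grasp point. The pads swing forward as they close: fully open they stand 13 mm farther back than shut.
Start: joints at [-1.004, 0.507, -0.238, 1.5, 0.126, 1.149, -0.155], TCP at [277.931, 559.791, 231.275] pointing down, gripper open.
Joint ranges: [-3.08, 3.08], [-0.24, 2.05], [-1.43, 1.35], [0, 2.5], [-1.52, 4.66], [0.17, 1.96], [-2.89, 2.89]. Speed limits (rad/s): [2.39, 2.39, 3.14, 3.14, 3.14, 3.14, 3.14].

## Interface

Orientations are given as a unit quaternion [x, y, z, w].
In Python, from cell import robot, vision gives the robot as it stands. The module is installed in compiled form; this text tells all that it offers.
- The arm moves only by the shell command python3 -m jog 'ROWS' [FORCE]. ROWS is JSON, a list that holds one entry, the list of rows, each a list of 7 numbers: the turn, a rotation vector about the tool's x, y, z in rad, then the shift along the tool's x, y, z in cm, then the finger opening in cm, from 0 to 8.54. A call has 1 to 8 rows; each row is the pose to reach, as a shift and turn from the pose commanded when the call began, along the tool's axes at that moment; what a row does not reach only later rows make up. A row lasts 1/8 s, in which the tool goes at most 62.5 mm and 10.7 degrees, less where a joint would pass 70% of its speed; a pose out of reach is approached as far as the arm can. A call with a gripper value outside its range is refused whole. The fingers move at their own pace and stop on an object; FORCE is the grip in N (left out, the last holds). Time passes only in rows, so rows that repeat a pose let the fingers close. It gives the time, the measured TCP pose, the force, the opening and the grip force at its end, in the units of the state.
- robot.state(): the state, without advancing time (a new reading comes with each control period).
- vision.snapshot(name): name is "scene" or "top" or "wrist"; returns a dict with "frame" (480x640x3 uint8, red, green, blue), "camera_matrix" (3x3 intrinsics, pixels), "rvec" (rotation vector, rad) and "tvec" (3), from world to camera coordinates, as OpenCV has them. Camera axes: x right, y down, z forward; pixel columns grow to the right and rows downward; lengths in mm; the calibration is good to about 2 mm. A picture is of the moment at which its call begins. There is no depth.
- robot.finish_job(): hands the job in; it is judged then, once.
The state is a dict: "time_s": time; "joint_positions": joint angles; "qvel": joint speeds; "joint_efforts": joint torques, N m; "tool_pos": TCP position; "eef_rot": TCP orientation; "force": force on the tool from outside, world axes, zero at the start; "ft_torque": the same for the moment, N m; "grip_width": finger opening in mm; "gripper_force": force on a finger pad.
Only numpy, scipy, OpenCV 4.12 (cv2) and the standard library are available. Lean on these libraries where they do the work, as an engineer would, in place of code of your own. Each camera call takes 0.05 s, during which the arm holds its last target. There are 200 camera calls.

## Task

Change the bench over to the next sample. First lift the tall white cup out of the steel beaker while the beaker is still on the balance, and stand the cup in the middle of the square white tile; then move the steel beaker from the balance to the magnetic stirrer, the tall bottle from the stirrer to the steel tray, and the squat jar from the tray to the balance, each standing upright in the middle of its new place (the empty round cork mat is free for parking on the way). Set each piece down gently without dropping it, never tip anything over, and leave every piece released.

Things in the scene. Friction and masses are not known exactly. Their poses are not given: they have to be found in the camera images.
- cup_center (a point): Tall narrow open sample cup, white plastic, 40 mm outer diameter, straight sides, 110 mm tall, wall 2.5 mm, about 50 g. At the start it stands loosely inside the steel beaker on its 4 mm thick floor, so its top 39 mm stand above the beaker's rim and can be gripped there by its sides. This point is at its centre, half-way up (55 mm above its foot); z up along its axis
- beaker_center (a point): Stainless steel beaker, open on top, straight sides, 68 mm outer diameter, 75 mm tall, wall 3 mm, floor 4 mm thick, about 200 g. At the start it stands on the balance with the cup in it. This point is at its centre, half-way up (37.5 mm above its foot); z up along its axis
- bottle_center (a point): Tall amber glass bottle with a narrower black cap: body 54 mm in diameter up to 85 mm, shoulder, then cap 36 mm in diameter; 130 mm tall in all, about 300 g. At the start it stands on the stirrer. This point is on its axis half-way up (65 mm above its foot), where the diameter is 54 mm; z up
- jar_center (a point): Squat amber glass jar with a black lid as wide as itself: 60 mm in diameter, 64 mm tall, about 220 g. At the start it stands in the steel tray. This point is on its axis half-way up (32 mm above its foot); z up
- stirrer: Magnetic stirrer, fixed: white box 145 x 120 mm with a black knob on its front (own -x side) and a round aluminium plate 106 mm in diameter on top. Origin on the bench, straight below the middle of the plate; the plate's top is 50 mm above the origin (z up). Place for the beaker
- balance: Laboratory balance, fixed: cream box 145 x 120 mm with a dark display along its front (own -x side) and a round steel pan 104 mm in diameter on top. Origin on the bench, straight below the middle of the pan; the pan's top is 40 mm above the origin (z up) and does not give way. Place for the jar
- tray: Shallow square steel tray, fixed, 120 x 120 mm outside, 112 x 112 mm inside, rim 12 mm high. Origin at the centre of its underside, on the bench; its inner floor is 4 mm above the origin (z up). Place for the bottle
- tile: Square white ceramic tile, fixed, 90 x 90 x 8 mm, empty at the start. Origin at the centre of its underside, on the bench; top 8 mm above it. Place for the cup
- mat: Round cork mat, fixed, 100 mm in diameter, 6 mm thick, empty at the start: the free parking spot. Origin at the centre of its underside, on the bench; top 6 mm above it

How it is judged (in metres and radians):
On the way:
1. the cup is out of the beaker and stands on the tile, the beaker still on the balance (horizontal distance between cup_center and tile below 0.015 m and z of cup_center in the frame of tile between 0.058 and 0.068 m and angle between cup_center's own z axis and vertical below 0.08 rad and linear speed of cup below 0.02 m/s and horizontal distance between beaker_center and balance below 0.04 m and z of beaker_center in the frame of balance below 0.087 m), for 0.2 s.
At the end, for the whole second after the job is handed in: Cup on the tile, beaker on the stirrer's plate, bottle in the tray, jar on the balance's pan: each within 15 mm of the middle of its place, resting on it (height within 5 mm), upright (within 0.08 rad) and at rest (horizontal distance between cup_center and tile below 0.015 m and z of cup_center in the frame of tile between 0.058 and 0.068 m and angle between each of cup_center, beaker_center, bottle_center, jar_center's own z axis and vertical below 0.08 rad and linear speed of each of cup, beaker, bottle, jar below 0.02 m/s and horizontal distance between beaker_center and stirrer below 0.015 m and z of beaker_center in the frame of stirrer between 0.0825 and 0.0925 m and horizontal distance between bottle_center and tray below 0.015 m and z of bottle_center in the frame of tray between 0.064 and 0.074 m and horizontal distance between jar_center and balance below 0.015 m and z of jar_center in the frame of balance between 0.067 and 0.077 m); the robot touches nothing.
It fails at once if one of the four things is tipped by more than 0.5 rad (angle between any of cup_center, beaker_center, bottle_center, jar_center's own z axis and vertical above 0.5 rad).
It fails at once if one of the four things is dropped (falls faster than 0.7 m/s while the fingers do not touch it, a drop of more than about 25 mm) ((linear speed of cup above 0.7 m/s and contact force between the fingers and cup below 0.05 N) or (linear speed of beaker above 0.7 m/s and contact force between the fingers and beaker below 0.05 N) or (linear speed of bottle above 0.7 m/s and contact force between the fingers and bottle below 0.05 N) or (linear speed of jar above 0.7 m/s and contact force between the fingers and jar below 0.05 N)).
It also fails if it takes over 122 s, if anything falls off the work surface, if the arm or the gripper's body presses on something with over 40 N, if the wrist force passes 120 N, or if a joint passes its speed limit or range.

## Working session

There is one attempt and no reset: what is moved stays moved. The work goes in short steps, Python scripts to look and compute and a shell command to move; the robot and the scene stay as the last step left them, time stands still between calls to the robot, and variables do not carry over. Pictures are saved under pics/ and viewed, at most 14 in all, crops included, and the job is handed in when it is done.

```bash
mkdir -p pics
cat > h.py <<'E'
import numpy as np, cv2
from scipy.spatial.transform import Rotation as R
from cell import robot, vision
def snap(name,f):
    s=vision.snapshot(name); cv2.imwrite(f,s["frame"][:,:,::-1]); return s
def ray(s,u,v,z):
    """pixel -> world point on plane z"""
    Rm=cv2.Rodrigues(np.array(s["rvec"],float))[0]; t=np.array(s["tvec"],float).ravel()
    c=-Rm.T@t; d=Rm.T@np.linalg.inv(s["camera_matrix"])@np.array([u,v,1.])
    return c+d*(z-c[2])/d[2]
def proj(s,p):
    return cv2.projectPoints(np.array(p,float).reshape(-1,1,3),np.array(s["rvec"],float),np.array(s["tvec"],float),np.array(s["camera_matrix"],float),None)[0].reshape(-1,2)
def togo(p):
    """shift in tool axes, cm, from the current pose to world point p"""
    st=robot.state(); return R.from_quat(st["eef_rot"]).inv().apply(np.array(p)-st["tool_pos"])/10
E
python3 - <<'E'
from h import *
import pickle
d={}
for n in("top","scene"):
    s=snap(n,f"pics/{n}0.png"); d[n]=s
    Rm=cv2.Rodrigues(np.array(s["rvec"],float))[0]; print(n,(-Rm.T@np.array(s["tvec"]).ravel()).round(), s["camera_matrix"][0][0])
pickle.dump(d,open("s0.pkl","wb"))
st=robot.state(); print(st); print(R.from_quat(st["eef_rot"]).as_matrix().round(3))
E
```

```text
top [455.  -7. 920.] 537.2188833703992
scene [ 942. -584.  774.] 595.5984890910156
{'time_s': 0.1, 'joint_positions': array([-1.00449746,  0.50823762, -0.23753016,  1.50098685,  0.12568832,
        1.14890647, -0.15478914]), 'qvel': array([-1.11175856e-03, -1.39314030e-03,  4.46449035e-04, -9.26636807e-04,
       -5.05816249e-04, -8.19145901e-05,  6.62200085e-04]), 'joint_efforts': array([-4.99759190e-03, -6.21845055e+01, -2.19483130e+00, -2.50204611e+01,
        1.24629025e-02,  7.94597785e-03,  1.74225238e-05]), 'tool_pos': array([277.78659344, 559.39522722, 230.54245781]), 'eef_rot': array([ 2.28360822e-01,  9.73576259e-01, -7.57494464e-04, -1.68831917e-04]), 'force': array([-0.46643973,  0.0718069 , -0.22252175]), 'ft_torque': array([ 0.01313648, -0.03204116,  0.0239787 ]), 'gripper_force': 0.0, 'grip_width': 85.73408397137351}
[[-0.896  0.445 -0.001]
 [ 0.445  0.896 -0.001]
 [-0.    -0.002 -1.   ]]
```

View pics/top0.png

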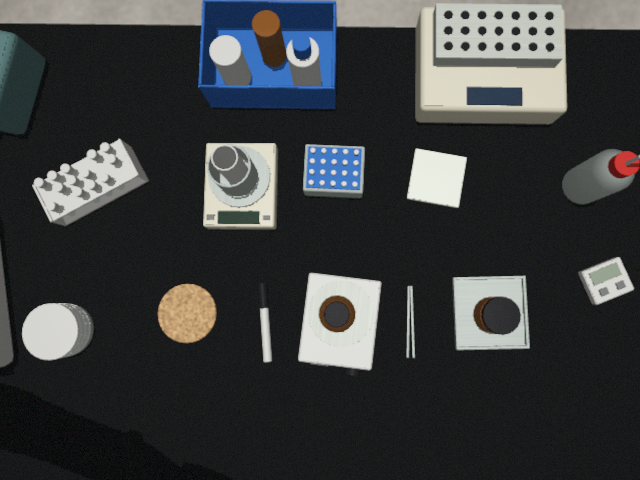

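View pics/scene0.png

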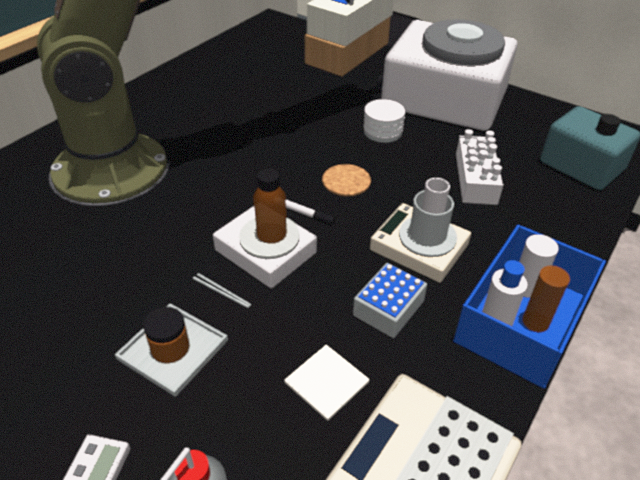

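Top view: cup rim ~(231,157), balance ~(240,185), stirrer with bottle ~(338,315), tray with jar ~(498,315), mat (187,313), tile (437,178). The image's up direction is +x and its left is +y.

Run:
```python
from h import *
import pickle
d=pickle.load(open("s0.pkl","rb")); s=d["top"]; im=s["frame"]; 
hsv=cv2.cvtColor(im,cv2.COLOR_RGB2HSV); br=(hsv[...,2]>70).astype(np.uint8)
br=cv2.morphologyEx(br,cv2.MORPH_OPEN,np.ones((3,3)))
def comp(u,v,r=75):
    m=np.zeros_like(br); m[v-r:v+r,u-r:u+r]=br[v-r:v+r,u-r:u+r]
    cs=cv2.findContours(m,0,2)[0]; return max((c for c in cs if cv2.contourArea(c)>500),key=lambda c:cv2.pointPolygonTest(c,(u,v),True))
for n,(u,v),z in (("tile",(437,178),8),("mat",(187,313),6),("tray",(480,340),12),("stir",(320,350),45),("bal",(222,200),36)):
    c=comp(u,v); r=cv2.minAreaRect(c); b=[ray(s,*p,z)[:2] for p in cv2.boxPoints(r)]
    P=ray(s,*r[0],z); print(n,np.round(r[0],1),P.round(1),[np.linalg.norm(b[i]-b[i-1]).round(1) for i in(0,1)], (np.degrees(np.arctan2(*(b[1]-b[0])[::-1]))).round(1))
for n,p,z in (("cup",(231,157),154),("bottlecap",(336,314),180),("jar",(502,315),68),("pan",(239,177),40),("plate",(339,314),50)):
    print(n,ray(s,*p,z).round(1))
a=cv2.resize(im[130:240,190:290],None,fx=4,fy=4,interpolation=2); b=cv2.resize(im[265:375,290:390],None,fx=4,fy=4,interpolation=2)
cv2.imwrite("pics/crop1.png",np.hstack([a,b])[:,:,::-1])
```

```text
tile [436.6 177.7] [ 670.6 -168.     8. ] [np.float64(91.3), np.float64(92.1)] -9.3
mat [186.5 312.5] [431.4 254.6   6. ] [np.float64(99.5), np.float64(101.2)] -88.9
tray [490.9 312.5] [ 441.8 -257.7   12. ] [np.float64(122.6), np.float64(125.9)] -87.6
stir [339.2 321.3] [423.3  -4.9  45. ] [np.float64(120.0), np.float64(146.7)] -5.1
bal [240.  185.5] [645.5 165.7  36. ] [np.float64(145.3), np.float64(125.6)] -89.2
cup [662.2 157.4 154. ]
bottlecap [438.   -0.7 180. ]
jar [ 439.  -259.5   68. ]
pan [659.  167.2  40. ]
plate [435.1  -4.4  50. ]
```

View pics/crop1.png

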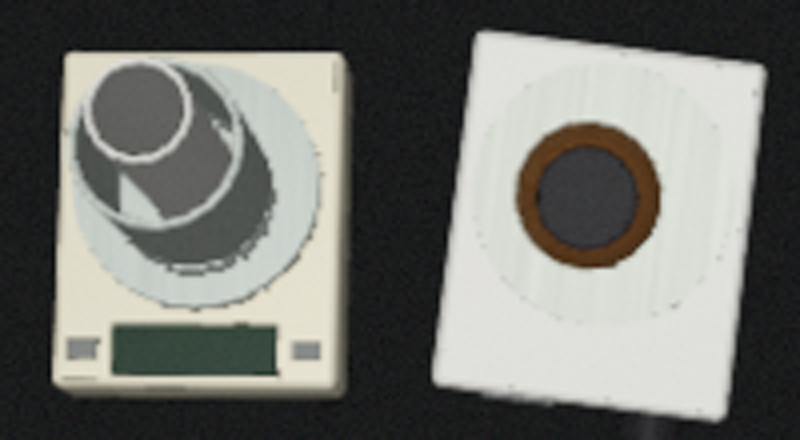

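The crop shows the cup rim centre at about (224.5,157.5), the beaker rim at (229.5,165.5), the pan centre at (239.3,176.4), the plate centre at (339.6,313) and the bottle cap at (337,314).

Run:
```python
from h import *
import pickle
d=pickle.load(open("s0.pkl","rb")); s=d["top"]
for n,p,z in (("cup",(224.2,157.2),154),("beaker",(229.2,165.1),115),("bottlecap",(336.7,313.7),180),("jar",(502,315),68),("pan",(239.2,176.2),40),("plate",(339.4,313),50)):
    P=ray(s,*p,z); print(n,P.round(1), proj(d["scene"],P).round(1))
print("togo above cup", togo([660,166,205]).round(2))
# opposite edges of tray's outer rim, refined: mid column/row brightness profile
g=cv2.cvtColor(s["frame"],cv2.COLOR_RGB2GRAY); print(g[342,445:540]); print(g[268:356,460])
```

```text
cup [661.8 167.4 154. ] [[436.4 184.2]]
beaker [660.  168.1 115. ] [[432.4 201.4]]
bottlecap [438.4  -1.7 180. ] [[267.2 174.2]]
jar [ 439.  -259.5   68. ] [[162.4 321.2]]
pan [660.4 166.9  40. ] [[426.5 233.6]]
plate [436.7  -5.   50. ] [[269.  233.3]]
togo above cup [-51.73 -18.24   2.58]
[ 26  25  24  27  25  30  26  27  31  36  68 156 195 204 205 205 205 205
 205 205 205 206 206 205 205 206 206 205 205 206 205 205 205 203 204 204
 205 205 205 205 204 204 203 204 204 203 204 204 204 204 203 203 203 204
 204 204 203 203 203 202 201 202 201 201 201 201 199 201 200 200 200 200
 200 199 199 199 200 200 198 158  92 135 183 179 117  26  26  29  22  30
  24  29  23  23  27]
[ 24  24  26  25  25  23  27  26  25 183 202 202 205 208 205 205 203 203
 205 207 206 204 206 204 206 205 205 205 209 208 206 204 205 207 205 205
 205 206 207 206 204 204 205 205 204 205 205 203 201 202 204 203 200 202
 204 204 202 201 204 206 205 206 206 204 205 205 204 203 205 203 204 206
 206 204 205 204 203 205 173 192 201 158  79  24  21  26  26  33]
```

```bash
python3 -m jog '[[[0,0,0,-13,-4.5,0,8.5],[0,0,0,-26,-9,0,8.5],[0,0,0,-39,-13.5,0,8.5],[0,0,0,-51.7,-18.1,0,8.5],[0,0,0,-51.7,-18.1,0,8.5],[0,0,0,-51.7,-18.1,0,8.5],[0,0,0,-51.7,-18.1,0,8.5],[0,0,0,-51.7,-18.1,0,8.5]]]' 40
python3 - <<'E'
from h import *
s=snap("wrist","pics/w1.png"); print(togo([661,167.5,119]).round(2)); print(proj(s,[[661,167.5,154],[660,167,115],[660,167,40]]).round(1), robot.state()["joint_positions"].round(2))
E
```

```text
time_s: 1.1
tool_pos: [628.2, 200.4, 231.0]
eef_rot: [0.228, 0.974, -0.0, -0.0]
force: [0.6, 0.7, 0.4]
grip_width: 84.7
gripper_force: 0.0
[-3.31 -0.72 11.14]
[[301.3 310.7]
 [303.  286.7]
 [307.  255.8]] [-0.24  0.56 -0.16  1.39  0.1   1.19  0.68]
```

View pics/w1.png

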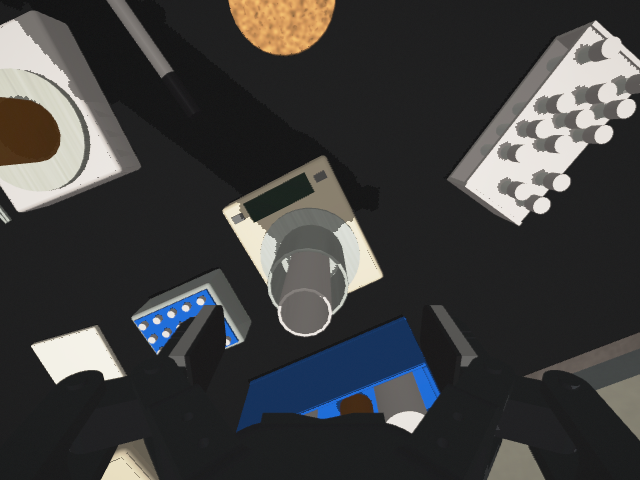

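The wrist view puts the cup rim at about (304,312) against (301,311) predicted, so the estimate holds to about 1 mm.

```bash
python3 -m jog '[[[0,0,0,-3.3,-0.7,0,8.5],[0,0,0,-3.3,-0.7,3,8.5],[0,0,0,-3.3,-0.7,3,8.5]]]'; python3 -c "
from h import *
print(togo([661,167.5,119]).round(2))"
```

```text
time_s: 1.52
tool_pos: [652.0, 180.5, 198.5]
eef_rot: [0.229, 0.974, -0.001, -0.003]
force: [0.4, 0.6, -0.9]
grip_width: 84.9
gripper_force: 0.0
[-1.42 -0.73  7.94]
```

```bash
python3 -m jog '[[[0,0,0,0,0,0,8.5],[0,0,0,0,0,0,8.5]]]'; python3 -c "
from h import *
print(togo([661,167.5,119]).round(2))"
```

```text
time_s: 1.78
tool_pos: [653.9, 181.9, 202.6]
eef_rot: [0.228, 0.974, 0.001, 0.001]
force: [-0.3, 0.0, 0.1]
grip_width: 85.1
gripper_force: 0.0
[-1.27 -0.98  8.36]
```

```bash
python3 -m jog '[[[0,0,0,-1.3,-1.0,0,8.5],[0,0,0,-1.3,-1.0,2,8.5],[0,0,0,-1.3,-1.0,5,8.5],[0,0,0,-1.3,-1.0,7.5,8.5],[0,0,0,-1.3,-1.0,8.4,8.5],[0,0,0,-1.3,-1.0,8.4,8.5],[0,0,0,-1.3,-1.0,8.4,8.5]]]'
python3 - <<'E'
from h import *
print(togo([661,167.5,119]).round(2)); s=snap("wrist","pics/w2.png")
E
```

```text
time_s: 2.65
tool_pos: [661.7, 166.3, 118.6]
eef_rot: [0.228, 0.974, 0.0, 0.001]
force: [0.1, 0.3, 0.2]
grip_width: 85.0
gripper_force: 0.0
[ 0.12  0.07 -0.04]
```

View pics/w2.png

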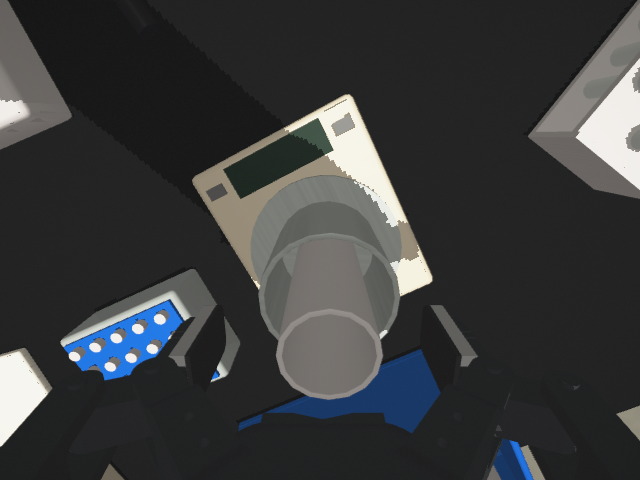

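The cup rim at (329,354) is centred between the pads, which are at columns ~222 and ~425. I close, then lift straight up.

```bash
python3 -m jog '[[[0,0,0,0,0,0,3],[0,0,0,0,0,0,3],[0,0,0,0,0,0,3],[0,0,0,0,0,0,3],[0,0,0,0,0,0,3],[0,0,0,0,0,0,3],[0,0,0,0,0,0,3],[0,0,0,0,0,0,3]]]' 30
```

```text
time_s: 3.7
tool_pos: [661.0, 166.4, 117.5]
eef_rot: [0.228, 0.974, 0.0, 0.0]
force: [-0.3, 0.4, 5.9]
grip_width: 38.6
gripper_force: 33.9
```

```bash
python3 -m jog '[[[0,0,0,0,0,-1,3],[0,0,0,0,0,-3,3],[0,0,0,0,0,-5.5,3],[0,0,0,0,0,-8,3],[0,0,0,0,0,-10,3],[0,0,0,0,0,-10.5,3],[0,0,0,0,0,-10.5,3],[0,0,0,0,0,-10.5,3]]]'
python3 - <<'E'
from h import *
import time
s=vision.snapshot("wrist"); t=vision.snapshot("scene")
cv2.imwrite("pics/c3.png",np.hstack([cv2.resize(s["frame"],(400,300)),cv2.resize(t["frame"][100:340,240:560],(400,300))])[:,:,::-1])
print(togo([670.6,-168,230]).round(2))
E
```

```text
time_s: 4.7
tool_pos: [660.3, 166.1, 221.0]
eef_rot: [0.228, 0.974, -0.001, -0.001]
force: [-0.7, 0.5, -0.8]
grip_width: 38.6
gripper_force: 33.9
[-15.77 -29.48  -0.86]
```

View pics/c3.png

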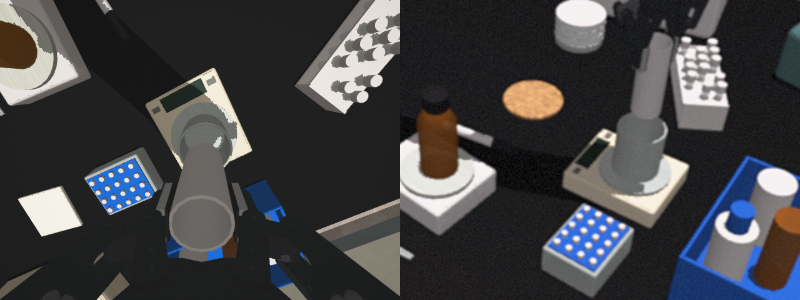

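```bash
python3 -m jog '[[[0,0,0,-1,-2,0,3],[0,0,0,-3,-5.5,-0.8,3],[0,0,0,-5.2,-9.7,-0.8,3],[0,0,0,-7.4,-14,-0.8,3],[0,0,0,-9.8,-18.5,-0.8,3],[0,0,0,-12.2,-23,-0.8,3],[0,0,0,-14.5,-27,-0.8,3],[0,0,0,-15.8,-29.5,-0.8,3]]]';python3 -m jog '[[[0,0,0,0,0,0,3],[0,0,0,0,0,0,3],[0,0,0,0,0,0,3]]]'
python3 - <<'E'
from h import *
print(togo([670.6,-168,230]).round(2))
s=snap("top","pics/t4.png");snap("wrist","pics/w4.png")
E
```

```text
time_s: 5.8
tool_pos: [669.8, -174.0, 230.0]
eef_rot: [0.231, 0.973, -0.001, -0.0]
force: [0.2, -0.1, -0.5]
grip_width: 38.8
gripper_force: 33.8
time_s: 6.18
tool_pos: [671.2, -166.8, 230.4]
eef_rot: [0.228, 0.974, 0.0, -0.0]
force: [-0.3, -0.1, -1.1]
grip_width: 38.9
gripper_force: 33.8
[ 0.   -0.13  0.04]
```

View pics/w4.png

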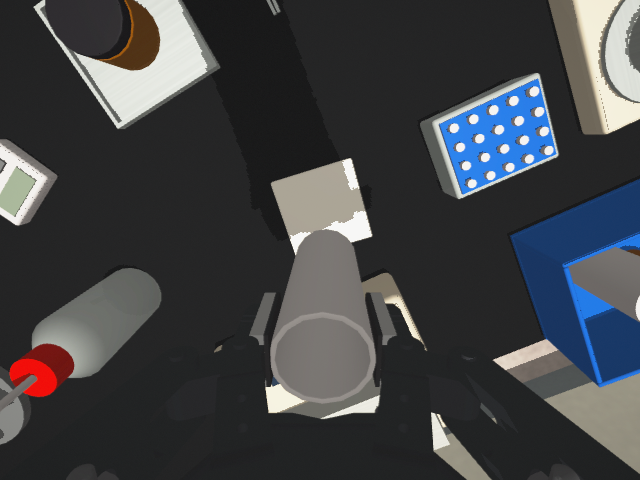

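The cup is upright in the pads above the tile. I lower it to TCP z≈82.

```bash
python3 -m jog '[[[0,0,0,0,-0.1,1,3],[0,0,0,0,-0.1,4,3],[0,0,0,0,-0.1,7,3],[0,0,0,0,-0.1,10,3],[0,0,0,0,-0.1,12.5,3],[0,0,0,0,-0.1,13.8,3],[0,0,0,0,-0.1,13.8,3],[0,0,0,0,-0.1,13.8,3]]]';python3 -m jog '[[[0,0,0,0,0,0.3,3],[0,0,0,0,0,0.6,3],[0,0,0,0,0,0.9,3],[0,0,0,0,0,1.05,3],[0,0,0,0,0,1.05,3],[0,0,0,0,0,1.05,3]]]'
```

```text
time_s: 7.28
tool_pos: [671.4, -169.1, 93.3]
eef_rot: [0.228, 0.974, 0.0, 0.001]
force: [0.0, -0.2, 0.1]
grip_width: 38.6
gripper_force: 33.8
time_s: 8.02
tool_pos: [670.7, -169.0, 81.8]
eef_rot: [0.228, 0.974, -0.0, -0.0]
force: [-1.2, -0.6, -0.2]
grip_width: 38.6
gripper_force: 33.7
```

```bash
python3 -m jog '[[[0,0,0,0,0,0.1,3],[0,0,0,0,0,0.1,3],[0,0,0,0,0,0.1,3]]]';python3 -m jog '[[[0,0,0,0,0,0.1,4.4],[0,0,0,0,0,0.1,5],[0,0,0,0,0,0.1,6],[0,0,0,0,0,0.1,8.5],[0,0,0,0,0,0.1,8.5],[0,0,0,0,0,0.1,8.5],[0,0,0,0,0,0.1,8.5]]]';python3 - <<'E'
from h import *
s=snap("wrist","pics/w5.png")
E
```

```text
time_s: 8.4
tool_pos: [671.1, -169.1, 81.6]
eef_rot: [0.228, 0.974, -0.0, 0.001]
force: [-0.5, -0.5, 6.5]
grip_width: 38.9
gripper_force: 33.7
time_s: 9.28
tool_pos: [670.8, -169.0, 79.8]
eef_rot: [0.228, 0.974, -0.0, -0.0]
force: [-1.1, -0.1, 0.3]
grip_width: 84.8
gripper_force: 0.0
```

View pics/w5.png

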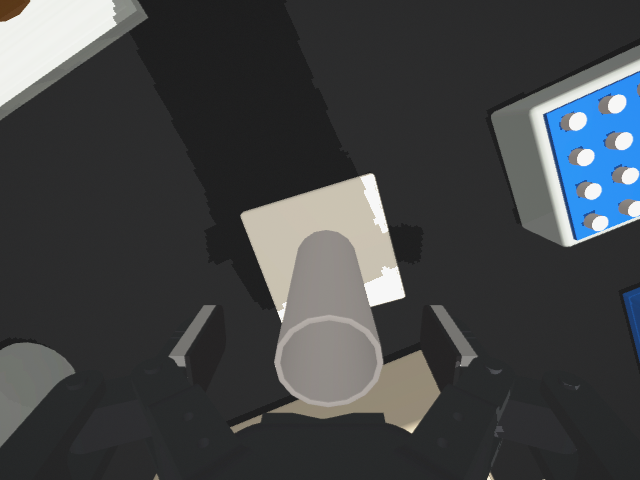

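The cup is released and stands near the tile centre. I raise and go above the jar.

```bash
python3 -m jog '[[[0,0,0,0,0,-3,8.5],[0,0,0,0,0,-7,8.5],[0,0,0,0,0,-11,8.5],[0,0,0,0,0,-15,8.5],[0,0,0,4,-4.5,-15,8.5],[0,0,0,8,-9,-15,8.5],[0,0,0,12,-13.5,-15,8.5],[0,0,0,16.7,-18.3,-15,8.5]]]';python3 -m jog '[[[0,0,0,0,0,2,8.5],[0,0,0,0,0,5,8.5],[0,0,0,0,0,5,8.5],[0,0,0,0,0,5,8.5]]]'
python3 - <<'E'
from h import *
st=robot.state(); print(st["tool_pos"].round(1)); np.save("t.npy",0)
s=snap("wrist","pics/w6.png"); t=snap("top","pics/t6.png")
print("jar pred",proj(s,[[439,-259.5,68]]).round(1),"tray pred",proj(s,[[441.8,-257.7,4]]).round(1))
for n in(s,t): pass
import pickle; pickle.dump({"wrist":s,"top":t},open("s6.pkl","wb"))
E
```

```text
time_s: 10.32
tool_pos: [442.4, -257.9, 230.0]
eef_rot: [0.229, 0.974, -0.0, 0.0]
force: [-0.3, -1.4, -0.2]
grip_width: 85.2
gripper_force: 0.0
time_s: 10.82
tool_pos: [444.7, -257.3, 180.6]
eef_rot: [0.228, 0.974, -0.0, 0.0]
force: [0.4, 0.2, -0.3]
grip_width: 85.0
gripper_force: 0.0
[ 444.7 -257.3  180.6]
jar pred [[316.1 232.7]] tray pred [[320.3 215.8]]
```

View pics/w6.png

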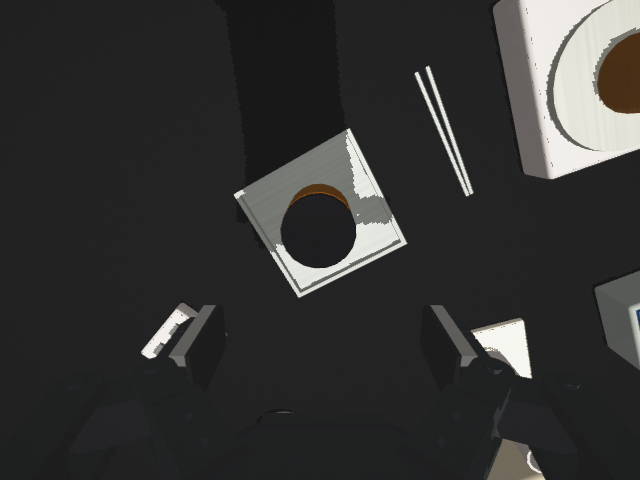

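Wrist view: jar lid centre is ~(318,231), tray rim corners are (235,195), (349,129), (406,242), (299,296).

Run:
```python
from h import *
import pickle
s=pickle.load(open("s6.pkl","rb"))["wrist"]
c=np.array([ray(s,*p,12) for p in((235,195),(349,129),(406,242),(299,296))]); print("tray",c.mean(0).round(1),[np.linalg.norm(c[i]-c[i-1]).round(1) for i in range(4)])
J=ray(s,318,231,68); print("jar",J.round(1))
print(togo([439.5,-259,25]).round(2))
```

```text
tray [ 443.6 -256.6   12. ] [np.float64(116.9), np.float64(118.0), np.float64(117.4), np.float64(118.3)]
jar [ 438.5 -257.6   68. ]
[ 0.45 -0.39 15.59]
```

```bash
python3 -m jog '[[[0,0,0,0.45,-0.37,2,8.5],[0,0,0,0.45,-0.37,5,8.5],[0,0,0,0.45,-0.37,8,8.5],[0,0,0,0.45,-0.37,11,8.5],[0,0,0,0.45,-0.37,14,8.5],[0,0,0,0.45,-0.37,15.6,8.5],[0,0,0,0.45,-0.37,15.6,8.5],[0,0,0,0.45,-0.37,15.6,8.5]]]';python3 -m jog '[[[0,0,0,0,0,0,5],[0,0,0,0,0,0,5],[0,0,0,0,0,0,5],[0,0,0,0,0,0,5],[0,0,0,0,0,0,5],[0,0,0,0,0,0,5]]]' 40
```

```text
time_s: 11.92
tool_pos: [439.3, -258.8, 24.7]
eef_rot: [0.228, 0.974, -0.0, 0.001]
force: [-0.1, 0.0, 0.4]
grip_width: 84.9
gripper_force: 0.0
time_s: 12.68
tool_pos: [439.1, -258.7, 24.9]
eef_rot: [0.228, 0.974, -0.0, 0.001]
force: [-0.1, 1.3, 6.2]
grip_width: 59.0
gripper_force: 41.9
```

```bash
python3 -m jog '[[[0,0,0,0,0,-1,5],[0,0,0,0,0,-4,5],[0,0,0,0,0,-8,5],[0,0,0,0,0,-12,5],[0,0,0,0,0,-16,5],[0,0,0,0,0,-20,5],[0,0,0,0,0,-22.5,5],[0,0,0,0,0,-22.5,5]]]';python3 -m jog '[[[0,0,0,1,2,0,5],[0,0,0,3,5.8,0,5],[0,0,0,5,9.7,0,5],[0,0,0,7,13.6,0,5],[0,0,0,9,17.4,0,5],[0,0,0,11,21.3,0,5],[0,0,0,13,25.2,0,5],[0,0,0,15,29,0,5]]]';python3 -m jog '[[[0,0,0,2,3.9,0,5],[0,0,0,4,7.8,0,5],[0,0,0,6,11.6,0,5],[0,0,0,7.7,15,0,5],[0,0,0,8.55,16.6,0,5],[0,0,0,8.55,16.6,0,5],[0,0,0,8.55,16.6,0,5],[0,0,0,8.55,16.6,0,5]]]'; python3 -c "
from h import *
print(togo([431.4,254.6,27.5]).round(2))"
```

```text
time_s: 13.68
tool_pos: [439.1, -258.8, 250.8]
eef_rot: [0.228, 0.974, -0.001, 0.002]
force: [0.7, -0.2, -2.7]
grip_width: 59.4
gripper_force: 44.1
time_s: 14.68
tool_pos: [432.0, 69.1, 247.5]
eef_rot: [0.228, 0.974, -0.0, -0.001]
force: [1.2, 0.1, -3.1]
grip_width: 58.9
gripper_force: 44.1
time_s: 15.68
tool_pos: [430.7, 253.1, 248.7]
eef_rot: [0.229, 0.973, -0.0, 0.0]
force: [0.6, 0.6, -2.0]
grip_width: 59.3
gripper_force: 44.1
[1.000e-02 1.900e-01 2.212e+01]
```

```bash
python3 -m jog '[[[0,0,0,0,0.2,1,5],[0,0,0,0,0.2,5,5],[0,0,0,0,0.2,9.5,5],[0,0,0,0,0.2,14,5],[0,0,0,0,0.2,18,5],[0,0,0,0,0.2,20.5,5],[0,0,0,0,0.2,21.2,5],[0,0,0,0,0.2,21.2,5]]]';python3 -m jog '[[[0,0,0,0,0,0.2,5],[0,0,0,0,0,0.4,5],[0,0,0,0,0,0.7,5],[0,0,0,0,0,1,5],[0,0,0,0,0,1,5],[0,0,0,0,0,1,5]]]'
```

```text
time_s: 16.68
tool_pos: [431.3, 256.5, 36.8]
eef_rot: [0.228, 0.974, -0.0, -0.0]
force: [0.1, 0.7, -2.1]
grip_width: 59.0
gripper_force: 44.0
time_s: 17.42
tool_pos: [431.3, 256.6, 26.9]
eef_rot: [0.228, 0.974, 0.0, 0.0]
force: [-0.3, 0.0, 1.8]
grip_width: 59.5
gripper_force: 44.2
```

```bash
python3 -m jog '[[[0,0,0,0,0,0,6.4],[0,0,0,0,0,0,7.4],[0,0,0,0,0,0,8.5],[0,0,0,0,0,0,8.5],[0,0,0,0,0,-3,8.5],[0,0,0,0,0,-8,8.5],[0,0,0,0,0,-13,8.5],[0,0,0,0,0,-18,8.5]]]';python3 -m jog '[[[0,0,0,0,0,-5,8.5],[0,0,0,-2,-4,-7,8.5],[0,0,0,-4,-8,-7,8.5],[0,0,0,-6,-12,-7,8.5],[0,0,0,-9,-17,-7,8.5],[0,0,0,-12.1,-22.8,-7,8.5],[0,0,0,-12.1,-22.8,-7,8.5],[0,0,0,-12.1,-22.8,-7,8.5]]]'
python3 - <<'E'
from h import *
import pickle
print(togo([438.4,-1.7,145]).round(2))
s=snap("wrist","pics/w7.png"); pickle.dump(s,open("s7.pkl","wb")); print(proj(s,[[438.4,-1.7,180],[438,-3,50]]).round(1))
E
```

```text
time_s: 18.42
tool_pos: [431.0, 256.3, 208.4]
eef_rot: [0.228, 0.974, 0.0, -0.0]
force: [0.9, -0.8, -0.5]
grip_width: 84.9
gripper_force: 0.0
time_s: 19.42
tool_pos: [438.1, -1.3, 276.8]
eef_rot: [0.229, 0.973, 0.0, -0.0]
force: [-0.8, 0.5, 0.1]
grip_width: 85.2
gripper_force: 0.0
[-0.04 -0.02 13.18]
[[321.6 244.7]
 [320.7 208.2]]
```

View pics/w7.png

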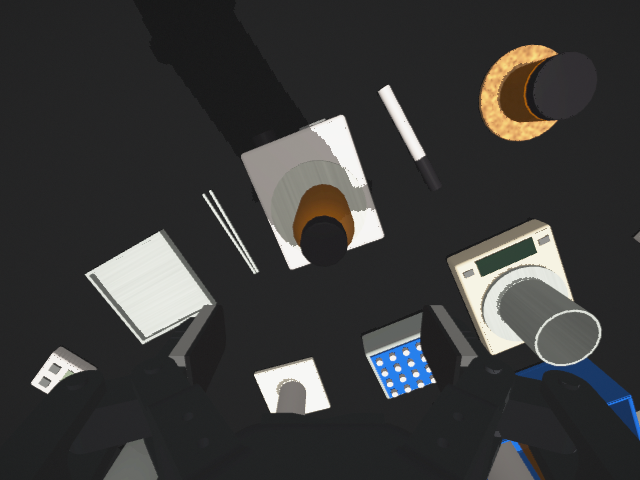

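Bottle cap at (324,241) against (322,245) predicted, ~2 mm off. I correct and descend to grip the cap.

```bash
python3 -m jog '[[[0,0,0,0.1,0.1,1,8.5],[0,0,0,0.1,0.1,4,8.5],[0,0,0,0.1,0.1,7.5,8.5],[0,0,0,0.1,0.1,11,8.5],[0,0,0,0.1,0.1,13,8.5],[0,0,0,0.1,0.1,13.2,8.5],[0,0,0,0.1,0.1,13.2,8.5],[0,0,0,0.1,0.1,13.2,8.5]]]' ;python3 -m jog '[[[0,0,0,0,0,0,3],[0,0,0,0,0,0,3],[0,0,0,0,0,0,3],[0,0,0,0,0,0,3],[0,0,0,0,0,0,3],[0,0,0,0,0,0,3],[0,0,0,0,0,0,3],[0,0,0,0,0,0,3]]]' 60
```

```text
time_s: 20.48
tool_pos: [438.4, 0.1, 145.6]
eef_rot: [0.228, 0.974, 0.0, 0.001]
force: [-0.7, 0.3, -0.1]
grip_width: 85.0
gripper_force: 0.0
time_s: 21.48
tool_pos: [437.9, -0.4, 145.4]
eef_rot: [0.228, 0.974, -0.0, 0.0]
force: [-2.1, -0.1, 7.5]
grip_width: 35.9
gripper_force: 53.2
```

```bash
python3 -m jog '[[[0,0,0,0,0,-0.5,3],[0,0,0,0,0,-1.5,3],[0,0,0,0,0,-3,3],[0,0,0,0,0,-4.5,3],[0,0,0,0,0,-5,3],[0,0,0,-0.5,-1,-5,3],[0,0,0,-1.5,-2.9,-5,3],[0,0,0,-3,-5.7,-5,3]]]';python3 -m jog '[[[0,0,0,-1.5,-2.9,0,3],[0,0,0,-3,-5.7,0,3],[0,0,0,-4.5,-8.6,0,3],[0,0,0,-6,-11.5,0,3],[0,0,0,-7.5,-14.4,0,3],[0,0,0,-8.5,-16.3,0,3],[0,0,0,-8.9,-17.1,0,3],[0,0,0,-8.9,-17.1,0,3]]]'; python3 -m jog '[[[0,0,0,0,0,0,3],[0,0,0,0,0,0,3]]]'; python3 -c "
from h import *
print(togo([443,-257,99.5]).round(2))"
```

```text
time_s: 22.48
tool_pos: [438.9, -65.3, 194.2]
eef_rot: [0.228, 0.974, -0.0, -0.001]
force: [0.7, -0.3, -3.0]
grip_width: 35.4
gripper_force: 52.1
time_s: 23.48
tool_pos: [442.4, -257.6, 194.2]
eef_rot: [0.229, 0.973, 0.0, -0.001]
force: [-0.1, 0.1, -3.0]
grip_width: 35.6
gripper_force: 52.1
time_s: 23.72
tool_pos: [443.1, -256.4, 194.9]
eef_rot: [0.228, 0.974, 0.0, -0.0]
force: [-0.1, 0.1, -3.5]
grip_width: 34.8
gripper_force: 52.1
[-0.02 -0.06  9.54]
```

```bash
python3 -m jog '[[[0,0,0,0,0,0.7,3],[0,0,0,0,0,2.2,3],[0,0,0,0,0,4.2,3],[0,0,0,0,0,6.2,3],[0,0,0,0,0,7.8,3],[0,0,0,0,0,8.6,3],[0,0,0,0,0,8.6,3],[0,0,0,0,0,8.6,3]]]' ;python3 -m jog '[[[0,0,0,0,0,0.2,3],[0,0,0,0,0,0.4,3],[0,0,0,0,0,0.7,3],[0,0,0,0,0,0.95,3],[0,0,0,0,0,0.95,3],[0,0,0,0,0,0.95,3]]]'
```

```text
time_s: 24.72
tool_pos: [443.4, -257.5, 109.3]
eef_rot: [0.228, 0.974, -0.0, 0.0]
force: [0.4, 0.2, -2.8]
grip_width: 35.3
gripper_force: 52.2
time_s: 25.48
tool_pos: [443.1, -257.4, 99.6]
eef_rot: [0.228, 0.974, -0.0, 0.0]
force: [-1.2, 1.2, 3.6]
grip_width: 35.2
gripper_force: 54.4
```

```bash
python3 -m jog '[[[0,0,0,0,0,0,4.2],[0,0,0,0,0,0,5.2],[0,0,0,0,0,0,7],[0,0,0,0,0,0,8.5],[0,0,0,0,0,-1,8.5],[0,0,0,0,0,-4,8.5],[0,0,0,0,0,-8,8.5],[0,0,0,0,0,-11,8.5]]]';python3 -m jog '[[[0,0,0,0,2,0,8.5],[0,0,0,0,6,0,8.5],[0,0,0,0,11,0,8.5],[0,0,0,0,16,0,8.5],[0,0,0,-0.2,21,0,8.5],[0,0,0,-0.3,26,0,8.5],[0,0,0,-0.4,31,0,8.5],[0,0,0,-0.5,36,0,8.5]]]'; python3 -m jog '[[[0,0,0,0,4,0,8.5],[0,0,0,0,8,0,8.5],[0,0,0,0,11.7,0,8.5],[0,0,0,0,11.7,0,8.5],[0,0,0,0,11.7,0,8.5],[0,0,0,0,11.7,0,8.5]]]';python3 - <<'E'
from h import *
import pickle
print(togo([660,167.5,77]).round(2))
s=snap("wrist","pics/w8.png"); t=snap("top","pics/t8.png"); pickle.dump([s,t],open("s8.pkl","wb")); print(proj(s,[[660,167.5,115],[660.4,166.9,40]]).round(1))
E
```

```text
time_s: 26.48
tool_pos: [443.3, -257.4, 211.6]
eef_rot: [0.228, 0.974, -0.0, 0.001]
force: [0.6, 0.0, -0.5]
grip_width: 85.2
gripper_force: 0.0
time_s: 27.48
tool_pos: [608.2, 64.3, 210.1]
eef_rot: [0.228, 0.974, 0.0, 0.0]
force: [1.1, 0.0, 0.1]
grip_width: 85.0
gripper_force: 0.0
time_s: 28.22
tool_pos: [659.6, 166.0, 209.7]
eef_rot: [0.229, 0.973, -0.0, 0.0]
force: [-0.0, 0.1, -0.1]
grip_width: 85.4
gripper_force: 0.0
[ 0.04  0.16 13.27]
[[324.1 244.7]
 [323.5 220.5]]
```

View pics/w8.png

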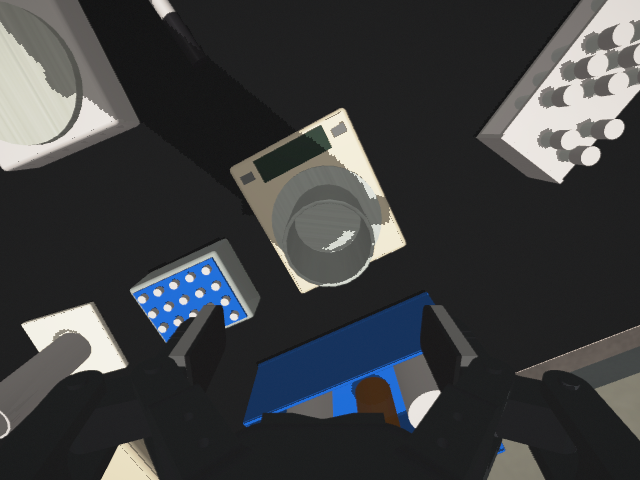

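View pics/t8.png

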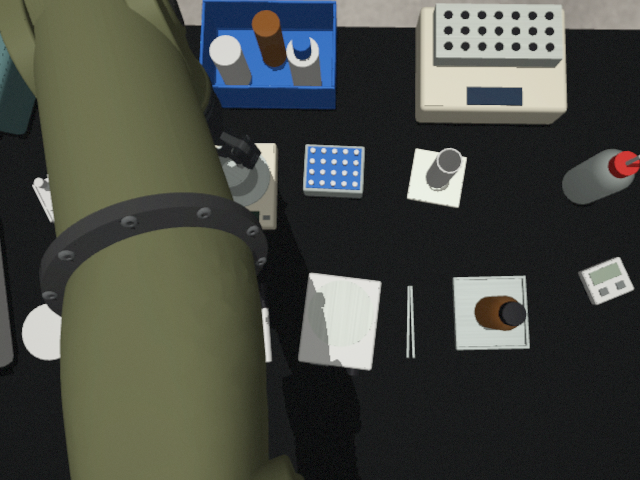

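Wrist view: beaker rim centre ~(330,243) against (324,245) predicted, so I shift ~+3 mm in tool y. The top view shows the cup rim at (449,160), the bottle cap at (512,314) and an empty stirrer plate.

```bash
python3 -c "
from h import *
import pickle
s,t=pickle.load(open('s8.pkl','rb'))
print('cup',ray(t,449,160,118),'bottle',ray(t,512,314,134),'beaker',ray(s,330,243,115))"; python3 -m jog '[[[0,0,0,0.1,0.45,1,8.5],[0,0,0,0.1,0.45,4,8.5],[0,0,0,0.1,0.45,7.5,8.5],[0,0,0,0.1,0.45,11,8.5],[0,0,0,0.1,0.45,13,8.5],[0,0,0,0.1,0.45,13.2,8.5],[0,0,0,0.1,0.45,13.2,8.5],[0,0,0,0.1,0.45,13.2,8.5]]]'; python3 -m jog '[[[0,0,0,0,0,0,6],[0,0,0,0,0,0,6],[0,0,0,0,0,0,6],[0,0,0,0,0,0,6],[0,0,0,0,0,0,6],[0,0,0,0,0,0,6]]]' 50
```

```text
cup [ 672.26073405 -167.49146991  118.        ] bottle [ 442.00994406 -254.38132926  134.        ] beaker [660.77857645 171.93305563 115.        ]
time_s: 29.32
tool_pos: [661.4, 172.4, 78.5]
eef_rot: [0.228, 0.974, 0.001, 0.001]
force: [-0.6, 0.5, 0.9]
grip_width: 85.3
gripper_force: 0.0
time_s: 30.08
tool_pos: [661.4, 172.1, 78.8]
eef_rot: [0.229, 0.974, 0.0, 0.001]
force: [-1.1, -0.9, 5.9]
grip_width: 66.5
gripper_force: 56.7
```

```bash
python3 -m jog '[[[0,0,0,0,0,-0.5,6],[0,0,0,0,0,-2,6],[0,0,0,0,0,-4,6],[0,0,0,0,0,-6,6],[0,0,0,0,0,-7,6],[0,0,0,0.5,-1,-7,6],[0,0,0,1.5,-3.2,-7,6],[0,0,0,3,-6.3,-7,6]]]';python3 -m jog '[[[0,0,0,1.7,-3.6,0,6],[0,0,0,3.4,-7.2,0,6],[0,0,0,5.1,-10.8,0,6],[0,0,0,6.8,-14.4,0,6],[0,0,0,8.3,-17.5,0,6],[0,0,0,9.1,-19.3,0,6],[0,0,0,9.26,-19.6,0,6],[0,0,0,9.26,-19.6,0,6]]]'; python3 -m jog '[[[0,0,0,0,0,0,6],[0,0,0,0,0,0,6]]]'; python3 -c "
from h import *
print(togo([436.7,-4.8,88.5]).round(2))"
```

```text
time_s: 31.08
tool_pos: [604.3, 128.4, 146.1]
eef_rot: [0.228, 0.974, -0.0, -0.001]
force: [0.6, -0.9, -1.5]
grip_width: 66.4
gripper_force: 56.4
time_s: 32.08
tool_pos: [436.6, -4.8, 147.4]
eef_rot: [0.228, 0.974, 0.0, 0.0]
force: [-0.4, -0.8, -1.7]
grip_width: 66.7
gripper_force: 56.4
time_s: 32.33
tool_pos: [436.3, -4.7, 147.2]
eef_rot: [0.228, 0.974, 0.0, 0.0]
force: [0.4, -0.3, -2.1]
grip_width: 66.5
gripper_force: 56.4
[-0.04  0.01  5.87]
```

```bash
python3 -m jog '[[[0,0,0,0,0,0.7,6],[0,0,0,0,0,2.2,6],[0,0,0,0,0,3.8,6],[0,0,0,0,0,4.8,6],[0,0,0,0,0,5,6],[0,0,0,0,0,5.3,6],[0,0,0,0,0,5.6,6],[0,0,0,0,0,5.8,6]]]' ;python3 -m jog '[[[0,0,0,0,0,0.05,6],[0,0,0,0,0,0.05,6],[0,0,0,0,0,0.05,6]]]'
```

```text
time_s: 33.33
tool_pos: [435.8, -5.3, 89.4]
eef_rot: [0.228, 0.974, 0.0, 0.0]
force: [0.4, 0.6, -1.1]
grip_width: 66.3
gripper_force: 56.4
time_s: 33.7
tool_pos: [435.8, -5.3, 88.9]
eef_rot: [0.228, 0.974, 0.0, 0.0]
force: [0.3, -0.2, -1.8]
grip_width: 66.7
gripper_force: 56.4
```

```bash
python3 -m jog '[[[0,0,0,0,0,0.1,6],[0,0,0,0,0,0.1,6],[0,0,0,0,0,0.1,6],[0,0,0,0,0,0.1,7],[0,0,0,0,0,0.1,7.8],[0,0,0,0,0,0.1,8.5],[0,0,0,0,0,0.1,8.5],[0,0,0,0,0,0.1,8.5]]]';python3 -m jog '[[[0,0,0,0,0,-1,8.5],[0,0,0,0,0,-4,8.5],[0,0,0,0,0,-7,8.5],[0,0,0,0,0,-9,8.5],[0,0,0,1.5,3,-9,8.5],[0,0,0,3.5,7,-9,8.5],[0,0,0,5.5,11,-9,8.5],[0,0,0,7.5,15,-9,8.5]]]'; python3 -m jog '[[[0,0,0,2,3.9,0,8.5],[0,0,0,4,7.4,0,8.5],[0,0,0,4.56,8.3,0,8.5],[0,0,0,4.56,8.3,0,8.5],[0,0,0,4.56,8.3,0,8.5],[0,0,0,4.56,8.3,0,8.5]]]'
python3 - <<'E'
from h import *
import pickle
print(togo([431.3,256.6,27.5]).round(2))
s=snap("wrist","pics/w9.png"); t=snap("top","pics/t9.png"); pickle.dump([s,t],open("s9.pkl","wb")); print(proj(s,[[431.3,256.6,70],[435.8,-5,125]]).round(1))
E
```

```text
time_s: 34.7
tool_pos: [435.7, -5.3, 87.7]
eef_rot: [0.228, 0.974, -0.0, -0.0]
force: [-0.7, 0.9, -0.1]
grip_width: 84.8
gripper_force: 0.0
time_s: 35.7
tool_pos: [435.2, 163.7, 178.6]
eef_rot: [0.229, 0.974, 0.0, 0.0]
force: [1.3, 0.9, 0.2]
grip_width: 85.0
gripper_force: 0.0
time_s: 36.45
tool_pos: [431.7, 255.5, 177.9]
eef_rot: [0.229, 0.973, -0.0, 0.0]
force: [0.7, -0.2, -0.4]
grip_width: 84.8
gripper_force: 0.0
[ 0.09  0.09 15.04]
[[323.  238.7]
 [  1.9 420.9]]
```

View pics/w9.png

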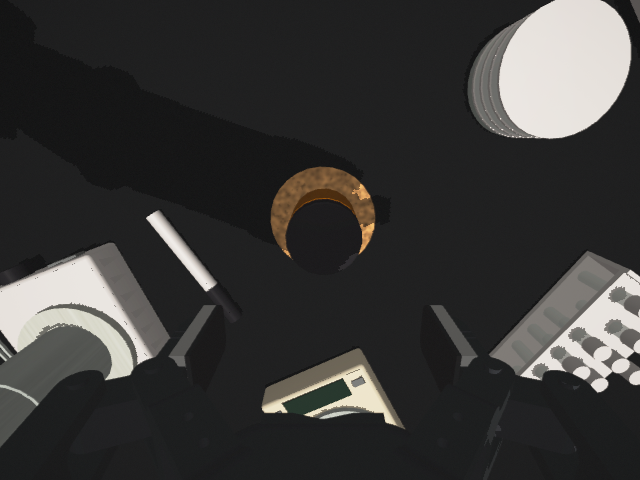

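Jar lid ~(324,237) against (323,239) predicted, so it is where I left it. I descend and grip it.

```bash
python3 -m jog '[[[0,0,0,0.1,0.1,2,8.5],[0,0,0,0.1,0.1,5,8.5],[0,0,0,0.1,0.1,8,8.5],[0,0,0,0.1,0.1,11,8.5],[0,0,0,0.1,0.1,14,8.5],[0,0,0,0.1,0.1,15,8.5],[0,0,0,0.1,0.1,15,8.5],[0,0,0,0.1,0.1,15,8.5]]]';python3 -m jog '[[[0,0,0,0,0,0,5],[0,0,0,0,0,0,5],[0,0,0,0,0,0,5],[0,0,0,0,0,0,5],[0,0,0,0,0,0,5],[0,0,0,0,0,0,5]]]' 45
python3 -m jog '[[[0,0,0,0,0,-1,5],[0,0,0,0,0,-4,5],[0,0,0,0,0,-7,5],[0,0,0,0,0,-10,5],[0,0,0,0,0,-11,5],[0,0,0,0,0,-11,5],[0,0,0,0,0,-11,5]]]'; python3 -c "
from h import *
print(togo([660.4,166.9,62]).round(2))"
```

```text
time_s: 37.55
tool_pos: [431.5, 258.7, 28.7]
eef_rot: [0.228, 0.974, 0.001, 0.001]
force: [0.7, 0.1, -0.1]
grip_width: 85.0
gripper_force: 0.0
time_s: 38.3
tool_pos: [431.1, 258.2, 28.8]
eef_rot: [0.228, 0.974, 0.0, 0.001]
force: [-1.0, -1.6, 7.8]
grip_width: 58.7
gripper_force: 46.9
time_s: 39.17
tool_pos: [430.3, 257.9, 136.7]
eef_rot: [0.228, 0.974, -0.001, -0.001]
force: [-0.6, -0.2, -2.3]
grip_width: 58.8
gripper_force: 49.3
[-24.66   2.1    7.45]
```

```bash
python3 -m jog '[[[0,0,0,-1.5,0.1,0,5],[0,0,0,-5,0.4,0,5],[0,0,0,-8.5,0.7,0,5],[0,0,0,-12,1,0,5],[0,0,0,-15.5,1.3,0,5],[0,0,0,-19,1.6,0,5],[0,0,0,-22.5,1.9,0,5],[0,0,0,-24.65,2.1,0,5]]]'; python3 -m jog '[[[0,0,0,0,0,0,5],[0,0,0,0,0,0,5],[0,0,0,0,0,0,5]]]'; python3 -c "
from h import *
print(togo([660.4,166.9,63]).round(2))"
```

```text
time_s: 40.17
tool_pos: [663.1, 164.8, 136.1]
eef_rot: [0.23, 0.973, -0.001, -0.0]
force: [0.2, 0.7, -2.8]
grip_width: 59.0
gripper_force: 49.3
time_s: 40.55
tool_pos: [660.1, 168.3, 137.7]
eef_rot: [0.228, 0.974, -0.0, -0.0]
force: [0.4, 0.6, -2.5]
grip_width: 58.7
gripper_force: 49.3
[-0.09 -0.11  7.47]
```

```bash
python3 -m jog '[[[0,0,0,-0.1,-0.1,1,5],[0,0,0,-0.1,-0.1,3,5],[0,0,0,-0.1,-0.1,5,5],[0,0,0,-0.1,-0.1,6.3,5],[0,0,0,-0.1,-0.1,6.6,5],[0,0,0,-0.1,-0.1,6.9,5],[0,0,0,-0.1,-0.1,7.2,5],[0,0,0,-0.1,-0.1,7.4,5]]]' ;python3 -m jog '[[[0,0,0,0,0,0.1,5],[0,0,0,0,0,0.1,5],[0,0,0,0,0,0.1,5]]]'
```

```text
time_s: 41.55
tool_pos: [661.6, 166.2, 64.0]
eef_rot: [0.228, 0.974, 0.0, 0.0]
force: [-0.0, -1.5, -1.8]
grip_width: 59.3
gripper_force: 49.3
time_s: 41.92
tool_pos: [661.5, 166.2, 63.0]
eef_rot: [0.228, 0.974, 0.0, 0.0]
force: [-0.8, -0.4, -0.9]
grip_width: 59.0
gripper_force: 49.4
```

Near contact, so I lower 1 mm more, release, rise and pull away to the left for a final look.

```bash
python3 -m jog '[[[0,0,0,0,0,0.1,5],[0,0,0,0,0,0.1,5],[0,0,0,0,0,0.1,5],[0,0,0,0,0,0.1,6.4],[0,0,0,0,0,0.1,7.5],[0,0,0,0,0,0.1,8.5],[0,0,0,0,0,0.1,8.5],[0,0,0,0,0,0.1,8.5]]]';python3 -m jog '[[[0,0,0,0,0,-1,8.5],[0,0,0,0,0,-4,8.5],[0,0,0,0,0,-8,8.5],[0,0,0,0,0,-12,8.5],[0,0,0,0,0,-16,8.5],[0,0,0,5,4,-17,8.5],[0,0,0,10,8,-17,8.5],[0,0,0,15,12,-17,8.5]]]'; python3 -m jog '[[[0,0,0,5,3,0,8.5],[0,0,0,10,6,0,8.5],[0,0,0,15,9,0,8.5],[0,0,0,20,9,0,8.5],[0,0,0,25,9,0,8.5],[0,0,0,30,9,0,8.5],[0,0,0,30,9,0,8.5],[0,0,0,30,9,0,8.5]]]'
python3 - <<'E'
from h import *
import pickle
t=snap("top","pics/t10.png"); pickle.dump(t,open("s10.pkl","wb"))
E
```

```text
time_s: 42.92
tool_pos: [661.4, 166.2, 61.7]
eef_rot: [0.228, 0.974, -0.0, -0.0]
force: [-0.2, -0.1, -0.6]
grip_width: 84.8
gripper_force: 0.0
time_s: 43.92
tool_pos: [581.9, 337.1, 233.1]
eef_rot: [0.229, 0.974, 0.001, 0.001]
force: [0.7, 0.9, 0.5]
grip_width: 85.3
gripper_force: 0.0
time_s: 44.92
tool_pos: [354.6, 549.4, 232.4]
eef_rot: [0.228, 0.974, 0.0, 0.001]
force: [0.9, -1.1, 0.7]
grip_width: 85.0
gripper_force: 0.0
```

View pics/t10.png

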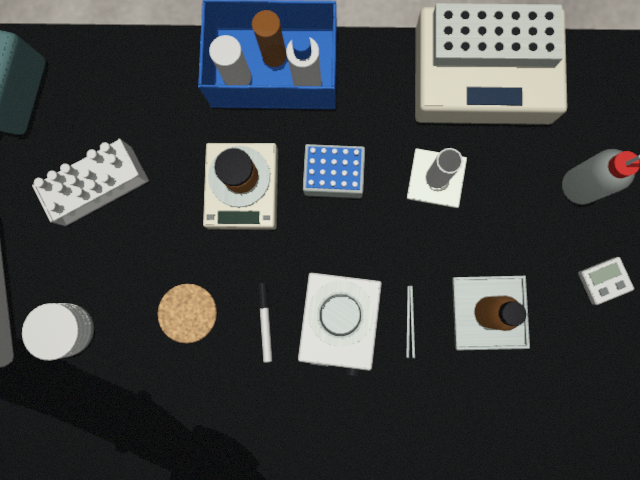

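All four pieces stand in place: jar lid ~(235,169), beaker rim ~(341,315), cup rim (449,160), cap (512,314). I check the numbers before handing in.

Run:
```python
from h import *
import pickle
t=pickle.load(open("s10.pkl","rb"))
for n,p,z,g in (("jar",(235,169),104,(660.4,166.9)),("beaker",(341,315),125,(436.7,-5)),("cup",(449,160),118,(670.6,-168)),("bottle",(512,314),134,(442.5,-257))):
    P=ray(t,*p,z)[:2]; print(n,P.round(1),"off by",np.linalg.norm(P-g).round(1))
```

```text
jar [656.8 161.2] off by 6.8
beaker [435.4  -7.6] off by 2.9
cup [ 672.3 -167.5] off by 1.7
bottle [ 442.  -254.4] off by 2.7
```

Run:
```python
from h import *
import pickle
t=pickle.load(open("s10.pkl","rb")); im=t["frame"].astype(int)[140:200,205:275]
m=((im.max(2)<75)&(im.max(2)-im.min(2)<20)).astype(np.uint8)
c=max(cv2.findContours(m,0,2)[0],key=cv2.contourArea); (u,v),r=cv2.minEnclosingCircle(c); print(u+205,v+140,r,60*537/816/2, ray(t,u+205,v+140,104).round(1))
```

```text
233.50704193115234 166.78873252868652 18.890972137451172 19.74264705882353 [660.2 163.6 104. ]
```

The jar is ~3 mm from the pan's centre, so all four are well within 15 mm. I hand in.

```bash
python3 -c "
from cell import robot
print(robot.finish_job())"
```

```text
the job is handed in; nothing more can be done
None
```

The job is handed in at about 45 s of 122 s: cup on the tile, beaker on the stirrer, bottle in the tray and jar on the balance, each released and measured within about 3 mm of its centre in the last camera picture; the judge returned no verdict.

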